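# Spring check of a two-lug hose coupling

## Task

Check the spring of the hose coupling that has two lugs: with the fingertips, gently press the brass poppet on its top well down, more than half of its travel, keep it down for about a second, then let it spring back up and withdraw. Do not lift or shift the coupling, and do not touch the other two couplings, the bottle or the carton.

Things in the scene. Friction and masses are not known exactly. Their poses are not given: they have to be found in the camera images.
- lug_coupling: the two-lug hose coupling: a turned aluminium coupling with a round 80 mm foot and two lugs with rounded ends sticking out on opposite sides along its own +y and -y (120 mm over the lugs, 22 mm wide, tops at 34 mm). Its origin is the centre of its underside, z up. It stands loose on the counter. Body 48 mm high, mostly 58 to 68 mm across, mass about 0.55 to 0.95 kg, bare aluminium.
- square_coupling: the square-foot coupling: no lugs, a square foot 76 x 76 x 12 mm with four bolt heads. Its origin is the centre of its underside, z up. It stands loose on the counter. Body 48 mm high, mostly 58 to 68 mm across, mass about 0.55 to 0.95 kg, bare aluminium.
- round_coupling: the plain coupling: no lugs, a round foot 80 mm across and 12 mm thick. Its origin is the centre of its underside, z up. It stands loose on the counter. Body 48 mm high, mostly 58 to 68 mm across, mass about 0.55 to 0.95 kg, bare aluminium.
- lug_poppet_top (a point): centre of the top face of the two-lug coupling's poppet: a flat brass disc 28 mm across and 6 mm thick on a stem over the middle of the coupling; with the poppet up this face is 66 mm above the counter and 18 mm above the coupling's rim. It moves down with the poppet.
- lug_poppet (a joint): how far the two-lug coupling's poppet is pressed down, in m: 0 fully up, 0.012 fully down on its firm stop. A spring returns it: about 2 N starts it moving, about 6 N holds it at the stop. Pushing harder against the stop with more than 30 N would harm the seat.
- square_poppet_top (a point): centre of the top face of the square-foot coupling's poppet: a flat brass disc 28 mm across and 6 mm thick on a stem over the middle of the coupling; with the poppet up this face is 66 mm above the counter and 18 mm above the coupling's rim. It moves down with the poppet.
- square_poppet (a joint): how far the square-foot coupling's poppet is pressed down, in m: 0 fully up, 0.012 fully down on its firm stop. A spring returns it: about 2 N starts it moving, about 6 N holds it at the stop. Pushing harder against the stop with more than 30 N would harm the seat.
- round_poppet_top (a point): centre of the top face of the plain coupling's poppet: a flat brass disc 28 mm across and 6 mm thick on a stem over the middle of the coupling; with the poppet up this face is 66 mm above the counter and 18 mm above the coupling's rim. It moves down with the poppet.
- round_poppet (a joint): how far the plain coupling's poppet is pressed down, in m: 0 fully up, 0.012 fully down on its firm stop. A spring returns it: about 2 N starts it moving, about 6 N holds it at the stop. Pushing harder against the stop with more than 30 N would harm the seat.
- sealant: origin at the centre of the underside of a loose upright red bottle of thread sealant with a white cap, 54 mm across, 100 mm high, 0.25 kg
- carton: origin at the centre of the underside of a loose cardboard carton, 60 x 100 x 45 mm (x, y, z), 0.2 kg

How it is judged:
On the way, in this order (a step that is already met when the one before it is completed fails the run):
1. the fingers press the two-lug coupling's poppet down by more than 6 mm (half its travel) and keep it there for 0.7 s (value of joint lug_poppet above 0.006 m and contact force between the fingers and lug_coupling above 0.5 N), for 0.7 s.
2. the poppet springs back up (value of joint lug_poppet below 0.0015 m), for 0.2 s.
At the end, for the whole second after the job is handed in: All three poppets are up (within 1.5 mm), the two-lug coupling stands upright and still within 12 mm of where it was, and the other couplings, the bottle and the carton are within 10 mm of where they were (value of joint each of lug_poppet, square_poppet, round_poppet below 0.0015 m and distance of lug_coupling from where it was at the start of the episode below 0.012 m and angle between lug_coupling's own z axis and vertical below 0.05 rad and linear speed of lug_coupling below 0.02 m/s and distance of each of square_coupling, round_coupling, sealant, carton from where it was at the start of the episode below 0.01 m); the robot touches nothing.
It fails at once if the two-lug coupling is shoved or lifted: it leaves its place by more than 12 mm or tips by more than 0.15 rad (distance of lug_coupling from where it was at the start of the episode above 0.012 m or angle between lug_coupling's own z axis and vertical above 0.15 rad).
It fails at once if the two-lug coupling or its poppet is pushed with more than 30 N (contact force between any of the fingers, the arm and lug_coupling above 30 N).
It fails at once if the robot touches one of the other two couplings, the bottle or the carton (contact force between any of the fingers, the arm and square_coupling above 0.5 N or contact force between any of the fingers, the arm and round_coupling above 0.5 N or contact force between any of the fingers, the arm and sealant above 0.5 N or contact force between any of the fingers, the arm and carton above 0.5 N).
It fails at once if another coupling, the bottle or the carton is moved by more than 10 mm (distance of any of square_coupling, round_coupling, sealant, carton from where it was at the start of the episode above 0.01 m).
It also fails if it takes over 35 s, if anything falls off the work surface, if the arm or the gripper's body presses on something with over 40 N, if the wrist force passes 120 N, or if a joint passes its speed limit or range.

## Robot

A 6-joint arm with a two-finger parallel gripper is mounted at the origin on the work surface. World frame = base frame: x ahead of the robot, y to its left, z up, the work surface at z = 0. Lengths are in m, angles in rad, forces in N, time in s.
With the tool pointing down it reaches from about 0.3 to 0.875 m from the base axis. Payload 4.2 kg.
Tool frame: the origin (TCP) lies at the very end of the fingers, on their centre line; the grasp point (between the pads) lies 19 mm behind it (grip_depth is the distance from the TCP to the grasp point, in m); z points along the fingers, y is the line along which they close (so a half turn about z gives the same grasp; the last joint's range is limited). The gripper opens to 85 mm and grips with 20 to 120 N. Pads are 22 mm wide; open, the fingers measure 114 mm over their backs; the gripper's body (76 mm by 85 mm) begins 54 mm behind the grasp point. The pads swing forward as they close: fully open they stand 13 mm farther back than shut.
Start: joints at [1.164, 0.32, 1.565, -0, 1.257, -0.02], TCP at [0.217, 0.533, 0.231] pointing down, gripper open.
Joint ranges: [-3.11, 3.11], [-0.84, 2.01], [0.21, 2.61], [-1.34, 4.49], [0.05, 2.63], [-2.56, 2.56]. Speed limits (rad/s): [2.57, 2.57, 3.14, 3.14, 3.14, 3.14].

## Interface

Orientations are given as a rotation vector (axis times angle).
In Python, from rig import * gives the robot as it stands.
- The arm moves only by the tool carry_out, never from a script. Its arguments are lists of equal length, an entry for each row: "travel": the shift along the tool's x, y, z in m, a list of three; "rotation": the turn, a rotation vector about the tool's x, y, z in rad, a list of three; "fingers": the opening, from 0 (shut) to 1 (fully open). In form: {"travel": [[tx, ty, tz], ...], "rotation": [[wx, wy, wz], ...], "fingers": [fingers, ...]}. A call has 1 to 12 rows; each row shifts and turns the commanded pose from where the row before left it, along the tool's axes as they then stand; what a row does not reach is not made up. A row lasts 1/10 s, in which the tool goes at most 50 mm and 8.59 degrees, less where a joint would pass 70% of its speed; a pose out of reach is approached as far as the arm can. A call with a gripper value outside its range is refused whole. The fingers move at their own pace and stop on an object; "newtons" is the grip in N (left out, the last holds). Time passes only in rows, so rows that do not move let the fingers close. It gives the time, the measured TCP pose, the force, the opening and the grip force at its end, in the units of the state.
- get_state(): the state, without advancing time (a new reading comes with each control period).
- camera(name): name is "scene" or "top" or "wrist"; returns the picture (400x640x3 uint8, red, green, blue); there is no depth.
- camera_params(name): a dict with "fx", "fy", "cx", "cy" (pixels), "position" and "rotation" of the camera in the world; the wrist camera has in their place "tool_from_camera" (4x4, takes a point from camera to tool coordinates, whose origin is the TCP and whose axes are the flange's). Camera axes: x right, y down, z forward; pixel columns grow to the right and rows downward; lengths in m; the calibration is good to about 2 mm. The wrist camera is an equidistant fisheye: a pixel r from the principal point sees the ray r / f radians off the axis. A picture is of the moment at which its call begins: read the wrist's pose just before it. camera_params takes no time and is no camera call.
- finish_job(): hands the job in; it is judged then, once.
Trained networks look in the newest picture that a camera, given by its name, has taken for a name from the list of things; names that differ only in an ending like _2 or _b are one class to them, and where a whole thing is asked for, a point or a joint stands for the part that bears it (a point fixed in the world has none). Each returns a list of dicts, best first, with "p" (0 to 1); they miss things now and then, are a little off and sometimes report something else, mostly with a low value. They report only what shows in the picture. A call takes as long as a camera call.
- find_in(camera, target): "box" ([left, top, right, bottom] in pixels, round what is visible of it).
- regions_of(camera, target): "region" (400x640 bool, what is visible of it) and "box" ([left, top, right, bottom] in pixels, round what is visible of it).
- tip_of(camera, target): "pixel" ([column, row] in pixels: a listed point, or the origin of a listed thing).
The state is a dict: "time": time; "joints": joint angles; "dq": joint speeds; "joint_torque": joint torques, N m; "tcp_pos": TCP position; "tcp_rot": TCP orientation; "wrist_force": force on the tool from outside, world axes, zero at the start; "torque": the same for the moment, N m; "width": opening from 0.0 (shut) to 1.0 (fully open); "finger_force": force on a finger pad.
Only numpy, scipy, OpenCV 4.12 (cv2) and the standard library are available. Lean on these libraries where they do the work, as an engineer would, in place of code of your own. Each camera call takes 0.05 s, during which the arm holds its last target. There are 200 camera calls.

## Working session

There is one attempt and no reset: what is moved stays moved. The work goes in short steps, Python scripts to look and compute and a tool call to move; the robot and the scene stay as the last step left them, time stands still between calls to the robot, and variables do not carry over. Pictures are saved under pics/ and viewed, at most 10 in all, crops included, and the job is handed in when it is done.

Besides the shell and the picture viewer there is one more tool, called after ">>>" as a command line: name --argument value ..., lists and objects as JSON in quotes. carry_out: Moves the arm, as the interface text tells. Its arguments: {"type":"object","properties":{"travel":{"type":"array","items":{"type":"array","items":{"type":"number"}}},"rotation":{"type":"array","items":{"type":"array","items":{"type":"number"}}},"fingers":{"type":"array","items":{"type":"number"}},"newtons":{"type":"number"}},"required":["travel","rotation","fingers"]}

```bash
mkdir -p pics
cat > h.py <<'E'
from rig import *
import numpy as np, cv2
from scipy.spatial.transform import Rotation as R
def ray(cam,px):
    p=camera_params(cam); d=np.array([(px[0]-p['cx'])/p['fx'],(px[1]-p['cy'])/p['fy'],1.])
    return np.array(p['position']), np.array(p['rotation'])@d
def atz(cam,px,z):
    o,d=ray(cam,px); return o+d*(z-o[2])/d[2]
E
python3 - <<'E'
from h import *
ims=[]
for c in ['top','scene']:
    im=camera(c); cv2.imwrite(f'pics/{c}1.png',im[:,:,::-1])
    for t,z in [('lug_poppet_top',.066),('square_poppet_top',.066),('round_poppet_top',.066),('lug_coupling',0),('square_coupling',0),('round_coupling',0),('sealant',0),('carton',0)]:
        for r in tip_of(c,t)[:3]:
            print(c,t,round(r['p'],2),np.round(r['pixel']),atz(c,r['pixel'],z).round(3))
s=get_state();print(s['time'],s['tcp_pos'],s['tcp_rot'],s['wrist_force'],R.from_rotvec(s['tcp_rot']).as_matrix().round(3))
E
```

```text
Traceback (most recent call last):
  File "h.py", line 8, in atz
    o,d=ray(cam,px); return o+d*(z-o[2])/d[2]
                                         ~^^^
IndexError: invalid index to scalar variable.
```

```bash
sed -i "s/np.array(p\['rotation'\])@d/R.from_rotvec(p['rotation']).apply(d)/" h.py
python3 - <<'E'
from h import *
print(camera_params('top'))
for c in ['top','scene']:
    im=camera(c); cv2.imwrite(f'pics/{c}1.png',im[:,:,::-1])
    for t,z in [('lug_poppet_top',.066),('square_poppet_top',.066),('round_poppet_top',.066),('lug_coupling',0),('square_coupling',0),('round_coupling',0),('sealant',0),('carton',0)]:
        for r in tip_of(c,t)[:3]:
            print(c,t,round(r['p'],2),np.round(r['pixel']),atz(c,r['pixel'],z).round(3))
s=get_state();print(s['time'],s['tcp_pos'],s['tcp_rot'],s['wrist_force'],R.from_rotvec(s['tcp_rot']).as_matrix().round(3))
cv2.imwrite('pics/both.png',cv2.resize(cv2.vconcat([cv2.imread('pics/top1.png'),cv2.imread('pics/scene1.png')]),(480,600)))
E
```

```text
{'fx': 428.88822591465663, 'fy': 428.88822591465663, 'cx': 317.51542255501795, 'cy': 198.5050859513145, 'position': array([ 0.42170189, -0.02718176,  1.15939859]), 'rotation': array([-2.14515554,  2.09308905, -0.17501607])}
top lug_poppet_top 0.65 [312. 272.] [0.435 0.002 0.066]
top square_poppet_top 0.61 [207. 232.] [0.527 0.275 0.066]
top round_poppet_top 0.45 [402. 223.] [ 0.563 -0.225  0.066]
top lug_coupling 0.57 [314. 271.] [ 0.436 -0.001  0.   ]
top square_coupling 0.84 [212. 234.] [0.529 0.277 0.   ]
top round_coupling 0.96 [394. 227.] [ 0.561 -0.215  0.   ]
top sealant 0.58 [336. 162.] [ 0.74  -0.053  0.   ]
top carton 0.77 [281. 146.] [0.781 0.102 0.   ]
scene lug_poppet_top 0.44 [325. 168.] [0.446 0.002 0.066]
scene square_poppet_top 0.75 [328. 167.] [0.441 0.009 0.066]
scene square_poppet_top 0.63 [440. 193.] [0.528 0.278 0.066]
scene round_poppet_top 0.6 [230. 190.] [ 0.56  -0.216  0.066]
scene lug_coupling 0.68 [328. 189.] [0.448 0.01  0.   ]
scene lug_coupling 0.23 [438. 188.] [0.421 0.303 0.   ]
scene square_coupling 0.83 [436. 216.] [0.536 0.281 0.   ]
scene round_coupling 0.56 [233. 211.] [ 0.558 -0.217  0.   ]
scene sealant 0.71 [289. 270.] [ 0.739 -0.05   0.   ]
scene carton 0.68 [366. 293.] [0.785 0.109 0.   ]
1.0 [0.21689784 0.53251276 0.23135017] [6.03781524e-01 3.08300525e+00 1.18007303e-04] [-0.22770666 -0.22647498  0.48607404] [[-0.926  0.377  0.   ]
 [ 0.377  0.926  0.   ]
 [-0.     0.    -1.   ]]
```

View pics/top1.png

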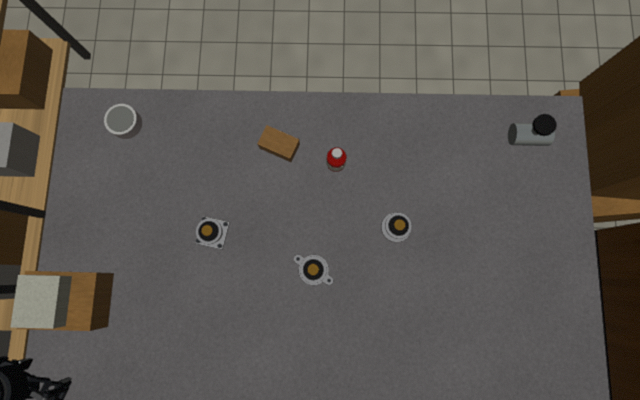

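View pics/scene1.png

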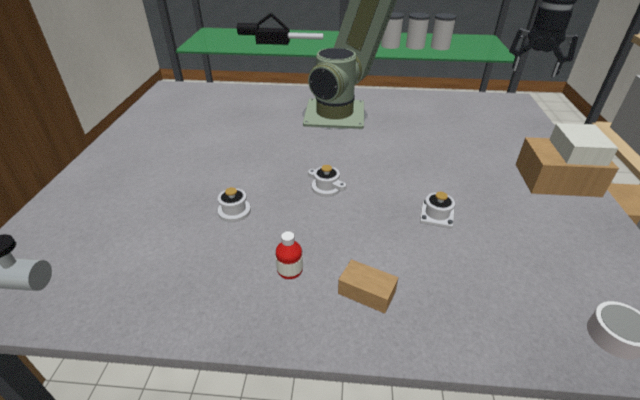

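The top view shows the lugged coupling at about (313,270), between the square one (208,232) and the plain one (399,226). The scene view agrees, with it at (326,180). It stands at about (0.44, 0.00), so I'm going over it with the fingers shut.

>>> carry_out --travel '[[-0.0255, -0.0255, 0], [-0.0255, -0.0255, 0], [-0.0255, -0.0255, 0], [-0.0255, -0.0255, 0], [-0.0255, -0.0255, 0], [-0.0255, -0.0255, 0], [-0.0255, -0.0255, 0], [-0.0255, -0.0255, 0]]' --rotation '[[0, 0, 0], [0, 0, 0], [0, 0, 0], [0, 0, 0], [0, 0, 0], [0, 0, 0], [0, 0, 0], [0, 0, 0]]' --fingers '[0, 0, 0, 0, 0, 0, 0, 0]' --newtons 20

```text
time: 1.8
tcp_pos: [0.3292, 0.2653, 0.2315]
tcp_rot: [0.603, 3.083, 0.001]
wrist_force: [0.4, -0.1, -1.5]
width: 0.002
finger_force: 0.0
```

>>> carry_out --travel '[[-0.0255, -0.0255, 0], [-0.0255, -0.0255, 0], [-0.0255, -0.0255, 0], [-0.0255, -0.0255, 0], [-0.0255, -0.0255, 0], [-0.0255, -0.0255, 0], [-0.0255, -0.0255, 0], [-0.0255, -0.0255, 0], [0, 0, 0], [0, 0, 0]]' --rotation '[[0, 0, 0], [0, 0, 0], [0, 0, 0], [0, 0, 0], [0, 0, 0], [0, 0, 0], [0, 0, 0], [0, 0, 0], [0, 0, 0], [0, 0, 0]]' --fingers '[0, 0, 0, 0, 0, 0, 0, 0, 0, 0]'

```text
time: 2.8
tcp_pos: [0.4408, 0.0004, 0.2312]
tcp_rot: [-0.607, -3.082, -0.001]
wrist_force: [0.1, 0.2, -0.1]
width: 0.001
finger_force: 0.0
```

```bash
cat >> h.py <<'E'
def wrist(t,z):
    s=get_state(); im=camera('wrist'); p=camera_params('wrist'); M=np.array(p['tool_from_camera'])
    Rt=R.from_rotvec(s['tcp_rot']).as_matrix()
    f=p.get('fx')
    for r in tip_of('wrist',t)[:2]:
        u=np.array(r['pixel'])-[p['cx'],p['cy']]; n=np.linalg.norm(u); th=n/f
        d=np.r_[np.sin(th)*u/n,np.cos(th)]
        d=Rt@M[:3,:3]@d; o=s['tcp_pos']+Rt@M[:3,3]
        P=o+d*(z-o[2])/d[2]
        print(t,round(r['p'],2),np.round(r['pixel'],1),P.round(4),'tool shift',(Rt.T@(P-s['tcp_pos'])).round(4))
    return im
E
python3 - <<'E'
from h import *
im=wrist('lug_poppet_top',.066); cv2.imwrite('pics/w1.png',im[:,:,::-1])
wrist('lug_coupling',0)
s=get_state();print(s['time'],s['tcp_pos'],s['tcp_rot'],s['wrist_force'],s['width'],s['joints'])
p=camera_params('wrist');print(p)
E
```

```text
lug_poppet_top 0.57 [325.6 178. ] [0.4454 0.0047 0.066 ] tool shift [-0.0027  0.0056  0.1652]
lug_coupling 0.91 [322.3 163.9] [0.4441 0.0028 0.    ] tool shift [-0.003   0.0026  0.2312]
lug_coupling 0.25 [324.6 172.1] [0.4549 0.0016 0.    ] tool shift [-0.0136  0.0055  0.2312]
3.0 [0.44045576 0.00167617 0.23134211] [-6.01422130e-01 -3.08337020e+00 -4.40638476e-04] [0.30544782 0.13914477 0.35940854] 0.0013282644556061797 [-2.25205456e-02  1.06500385e-01  1.84701978e+00  3.19060378e-04
  1.18813856e+00 -1.20816639e+00]
{'fx': 309.70691628693146, 'fy': 309.70691628693146, 'cx': 320.19016077758636, 'cy': 195.4509126983301, 'tool_from_camera': array([[ 3.19161006e-04, -9.46414282e-01, -3.22954959e-01,
         8.34804281e-02],
       [ 9.99999891e-01,  4.11943140e-04, -2.18940437e-04,
         1.14078617e-04],
       [ 3.40247436e-04, -3.22954854e-01,  9.46414310e-01,
        -1.43386817e-01],
       [ 0.00000000e+00,  0.00000000e+00,  0.00000000e+00,
         1.00000000e+00]])}
```

View pics/w1.png

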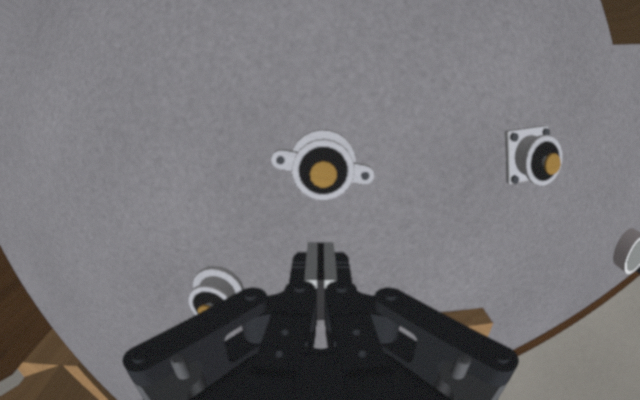

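The wrist view shows the lugged coupling with both lugs and its poppet at about (323,174), almost straight under the fingertips. I'll go down partway and check again.

>>> carry_out --travel '[[0, 0.003, 0.02], [0, 0, 0.03], [0, 0, 0.03], [0, 0, 0.03], [0, 0, 0.01], [0, 0, 0], [0, 0, 0]]' --rotation '[[0, 0, 0], [0, 0, 0], [0, 0, 0], [0, 0, 0], [0, 0, 0], [0, 0, 0], [0, 0, 0]]' --fingers '[0, 0, 0, 0, 0, 0, 0]'

```text
time: 3.7
tcp_pos: [0.4429, 0.0039, 0.1124]
tcp_rot: [0.602, 3.081, 0.001]
wrist_force: [0.4, -0.4, 0.4]
width: -0.0
finger_force: 0.0
```

Run:
```python
from h import *
im=wrist('lug_poppet_top',.066)
cv2.imwrite('pics/w2.png',cv2.resize(im[150:350,160:480,::-1],(640,400)))
s=get_state();print(s['time'],s['tcp_pos'],s['wrist_force'],s['width'])
```

```text
lug_poppet_top 0.87 [319.8 219. ] [0.4409 0.0046 0.066 ] tool shift [ 0.0022 -0.0002  0.0464]
3.8 [0.443188   0.00370628 0.11274266] [-0.39181917  0.7712987   0.56605586] 0.002422797224720405
```

View pics/w2.png

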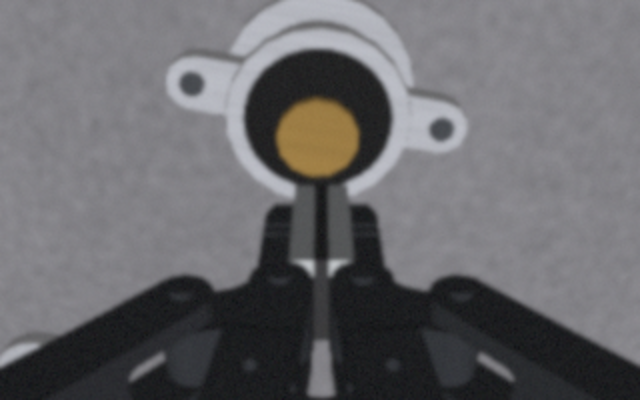

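The poppet disc is centred at about (318,219) in the full frame, which matches the network, and the shift left is 2 mm along tool x. I'll go down to just above it, then press slowly.

>>> carry_out --travel '[[0.002, 0, 0.015], [0, 0, 0.015], [0, 0, 0.008], [0, 0, 0.004], [0, 0, 0.002], [0, 0, 0.002], [0, 0, 0.002], [0, 0, 0.002], [0, 0, 0]]' --rotation '[[0, 0, 0], [0, 0, 0], [0, 0, 0], [0, 0, 0], [0, 0, 0], [0, 0, 0], [0, 0, 0], [0, 0, 0], [0, 0, 0]]' --fingers '[0, 0, 0, 0, 0, 0, 0, 0, 0]'

```text
time: 4.7
tcp_pos: [0.4407, 0.0043, 0.0616]
tcp_rot: [0.603, 3.082, 0.001]
wrist_force: [0.9, 0.1, 3.6]
width: 0.002
finger_force: 1.5
```

The force of 3.6 N fits about 4.4 mm of depth. I'll press 5 mm further and hold.

>>> carry_out --travel '[[0, 0, 0.002], [0, 0, 0.002], [0, 0, 0.001], [0, 0, 0], [0, 0, 0], [0, 0, 0], [0, 0, 0], [0, 0, 0], [0, 0, 0], [0, 0, 0], [0, 0, 0], [0, 0, 0]]' --rotation '[[0, 0, 0], [0, 0, 0], [0, 0, 0], [0, 0, 0], [0, 0, 0], [0, 0, 0], [0, 0, 0], [0, 0, 0], [0, 0, 0], [0, 0, 0], [0, 0, 0], [0, 0, 0]]' --fingers '[0, 0, 0, 0, 0, 0, 0, 0, 0, 0, 0, 0]'

```text
time: 5.9
tcp_pos: [0.4407, 0.0043, 0.0565]
tcp_rot: [0.603, 3.082, 0.0]
wrist_force: [3.4, -0.4, 5.7]
width: -0.0
finger_force: 2.4
```

>>> carry_out --travel '[[0, 0, 0], [0, 0, 0], [0, 0, -0.003], [0, 0, -0.004], [0, 0, -0.006], [0, 0, -0.01], [0, 0, -0.03], [0, 0, -0.04], [0, 0, -0.04], [0, 0, 0], [0, 0, 0], [0, 0, 0]]' --rotation '[[0, 0, 0], [0, 0, 0], [0, 0, 0], [0, 0, 0], [0, 0, 0], [0, 0, 0], [0, 0, 0], [0, 0, 0], [0, 0, 0], [0, 0, 0], [0, 0, 0], [0, 0, 0]]' --fingers '[0, 0, 0, 0, 0, 0, 0, 0, 0, 0, 0, 0]'

```text
time: 7.1
tcp_pos: [0.4385, 0.0043, 0.1881]
tcp_rot: [-0.603, -3.079, 0.001]
wrist_force: [-0.7, 0.4, -0.5]
width: -0.004
finger_force: 0.0
```

Run:
```python
from h import *
im=wrist('lug_poppet_top',.066)
cv2.imwrite('pics/w3.png',cv2.resize(im[100:300,160:480,::-1],(640,400)))
s=get_state();print(s['time'],s['tcp_pos'],s['wrist_force'],s['width'])
```

```text
lug_poppet_top 0.89 [319.1 190.8] [0.4402 0.0025 0.066 ] tool shift [-0.0027 -0.0009  0.1221]
7.2 [0.43883272 0.00433616 0.18788671] [ 0.1199271  -0.73748734  0.27225975] 0.0030295247094120764
```

View pics/w3.png

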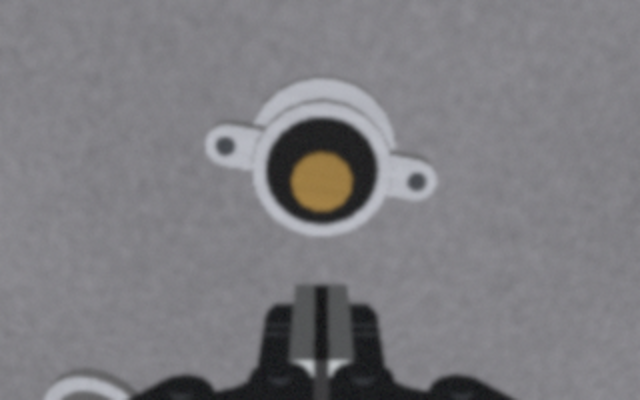

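The coupling stands upright where it was. The poppet is up, at about (321,191) in the full frame, and the gripper is clear.

```bash
python3 -c "
from rig import *
print(finish_job())"
```

```text
the job is handed in; nothing more can be done
None
```

I pressed the two-lug coupling's poppet down about 9.5 mm with roughly 6 N, held it for over a second, let it spring back up and withdrew; the last picture shows it up with the coupling in place. The job is handed in, but no verdict came back.

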